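# Set a printed cam to full lift on the bench centres

### The job

Gently push (do not pinch) the plunger gauge's carriage, which has a yellow push plate at its back, fully home against its stop, so that the sprung plunger bears on the green cam. Then turn the cam's shaft with the orange handwheel, watching the plunger swing, until the cam's highest point is under the plunger (the plunger pushed in as far as the cam can push it), and leave it standing there. Keep your hands off the plunger and leave the spool, the cup and the bracket where they are.

Things in the scene. Friction and masses are not known exactly. Their poses are not given: they have to be found in the camera images.
- centres: bench centres fixed to the table: dark steel base 240 (x) by 300 (y) by 16 mm; two blue posts at x = -97 and +97, y = 50 mm (24 by 44, tops 116 mm above the table) hold a level 12 mm shaft; a gauge on a carriage. Origin: centre of the underside, on the table. x runs along the shaft (handwheel at -x, cam at +x), y level across it, z up. Position and yaw vary
- wheel_hub (a point): fixed point on the shaft's axis (100 mm up) in the middle of the orange handwheel, a disc 120 mm across, 14 mm thick along the shaft (hub 32 mm across, 30 thick). Axes as centres. Pinch the rim from above across its thickness and carry it round, lifting well clear between grasps; 40 mm free beside each face. Turns endlessly both ways with 0.2 N m (3 to 5 N at the rim) and stays where left
- cam_hub (a point): fixed point on the shaft's axis in the middle of the cam, 70 mm along +x from wheel_hub: a green disc 48 mm across, 14 mm thick, fast on the shaft with its centre 10 mm off the axis, so its edge stands 14 to 34 mm from the axis. Which way its high side points is unknown at the start (at least 50 degrees off the plunger)
- push_plate (a point): middle of the back face of the carriage's yellow upright push plate, 100 mm above the table; moves with it. Plate 50 mm wide (x), 6 thick, 24 to 118 mm above the table; push its back face along +y of centres; free space behind it. In front of it the gauge, its white dial (68 mm across, top 127 mm up) centred 46 mm ahead
- gauge_slide (a joint): travel of the carriage towards the shaft (+y of centres), m: 0 fully back, 0.040 fully home against the red stop; starts at 0 to 0.012. Needs 8 N, and up to 6 N more against the plunger's spring; stays where left. The gauge is delicate: push, do not pinch; more than 45 N on it spoils it
- plunger (a joint): how far the gauge's plunger is pushed in, m: 0 free, at most 0.026. It points along +y of centres at the cam, level with the shaft's axis; steel ball tip 8 mm across, red collar. With the carriage home the free ball's centre would be 16 mm from the shaft's axis, so the cam pushes it in by about 2.5 mm (low point) to 22 mm (high point). Spring 1 to 5 N
- needle (a joint): angle of the red needle on the dial, rad, clockwise from above: 80 rad per metre of plunger, the finest reading of it (carriage home: about 0.2 at the cam's low point, 1.75 at its high point)
- spool: bystander: blue filament spool with white flanges, 160 mm diameter, 55 mm high, lying flat; origin at the centre of its underside
- tool_cup: bystander: grey cup, 70 mm diameter, 90 mm high; origin at the centre of its underside
- bracket: bystander: green printed angle bracket, 70 by 50 by 50 mm; origin at the centre of its underside

How it is judged:
By the outcome, as a careful person would: the job done as asked, in the order asked, and still so for the second after the job is handed in, with the robot touching nothing.
It also fails if it takes over 72 s, if anything falls off the work surface, if the arm or the gripper's body presses on something with over 40 N, if the wrist force passes 120 N, or if a joint passes its speed limit or range.

### The arm

A 7-joint arm with a two-finger parallel gripper is mounted at the origin on the work surface. World frame = base frame: x ahead of the robot, y to its left, z up, the work surface at z = 0. Lengths are in mm, angles in rad, forces in N, time in s.
With the tool pointing down it reaches from about 400 to 875 mm from the base axis. Payload 4.4 kg.
Tool frame: the origin (TCP) lies at the very end of the fingers, on their centre line; the grasp point (between the pads) lies 19 mm behind it; z points along the fingers, y is the line along which they close (so a half turn about z gives the same grasp; the last joint's range is limited). The gripper opens to 85 mm and grips with 20 to 120 N. Pads are 22 mm wide; open, the fingers measure 114 mm over their backs; the gripper's body (76 mm by 85 mm) begins 54 mm behind the grasp point. The pads swing forward as they close: fully open they stand 13 mm farther back than shut.
Start: joints at [1.097, 0.628, 0.038, 1.517, -0.027, 0.996, -0.02], TCP at [257.812, -596.7, 231.313] pointing down, gripper open.
Joint ranges: [-3.06, 3.06], [-0.37, 2.12], [-1.25, 1.32], [0.18, 2.47], [-1.1, 4.24], [0.23, 1.98], [-2.94, 2.94]. Speed limits (rad/s): [2.57, 2.57, 3.14, 3.14, 3.14, 3.14, 3.14].

### API

Orientations are given as [roll, pitch, yaw] about the fixed x, y, z axes, in that order (R = Rz(yaw) Ry(pitch) Rx(roll)).
In Python, from cell import ctrl gives the robot as it stands.
- The arm moves only by the tool step_arm, never from a script. Its argument "series" is a list that holds one entry, the list of rows, each a list of 7 numbers: the turn, a rotation vector about the tool's x, y, z as a fraction of full scale, then the shift along the tool's x, y, z as a fraction of full scale, then the closure, from 0 (fully open) to 1 (shut). In form: [[[ax, ay, az, tx, ty, tz, gripper], ...]]. A call has 1 to 12 rows; each row shifts and turns the commanded pose from where the row before left it, along the tool's axes as they then stand; what a row does not reach is not made up. Full scale, the value 1, is 150 mm for a shift and 45 degrees for a turn. A row lasts 1/10 s, in which the tool goes at most 50 mm and 8.59 degrees, less where a joint would pass 70% of its speed; a pose out of reach is approached as far as the arm can. A call with a number of a shift or a turn outside -1 to 1 is refused whole. A call with a gripper value outside its range is refused whole. The fingers move at their own pace and stop on an object; the grip force is fixed at half the most. Time passes only in rows, so rows that do not move let the fingers close. It gives the time, the measured TCP pose, the force, the opening and the grip force at its end, in the units of the state.
- ctrl.read_state(): the state, without advancing time (a new reading comes with each control period).
- ctrl.get_image(name): name is "scene" or "top" or "wrist"; returns a dict with "img" (400x640x3 uint8, red, green, blue), "fx", "fy", "cx", "cy" (pixels), "R" (3x3) and "t" (3): a world point X has camera coordinates R X + t. Camera axes: x right, y down, z forward; pixel columns grow to the right and rows downward; lengths in mm; the calibration is good to about 2 mm. A picture is of the moment at which its call begins. There is no depth.
- ctrl.finish_job(): hands the job in; it is judged then, once.
Trained networks look in a picture, given as the dict that the camera call returned (one of the last four; its "shot" number tells which), for a name from the list of things; names that differ only in an ending like _2 or _b are one class to them, and where a whole thing is asked for, a point or a joint stands for the part that bears it (a point fixed in the world has none). Each returns a list of dicts, best first, with "score" (0 to 1); they miss things now and then, are a little off and sometimes report something else, mostly with a low value. They report only what shows in the picture. A call takes as long as a camera call.
- ctrl.recognise(picture, thing): "centre" ([column, row] in pixels, amid what is visible of it).
The state is a dict: "clock": time; "qpos": joint angles; "qd": joint speeds; "tau": joint torques, N m; "eef_pos": TCP position; "tool_rot": TCP orientation; "force": force on the tool from outside, world axes, zero at the start; "torque": the same for the moment, N m; "width": finger opening in mm; "gripper_force": force on a finger pad.
Only numpy, scipy, OpenCV 4.12 (cv2) and the standard library are available. Lean on these libraries where they do the work, as an engineer would, in place of code of your own. Each camera call takes 0.05 s, during which the arm holds its last target. There are 200 camera calls.

## Working session

There is one attempt and no reset: what is moved stays moved. The work goes in short steps, Python scripts to look and compute and a tool call to move; the robot and the scene stay as the last step left them, time stands still between calls to the robot, and variables do not carry over. Pictures are saved under pics/ and viewed, at most 10 in all, crops included, and the job is handed in when it is done.

Besides the shell and the picture viewer there is one more tool, called by a JSON object that holds its "fn" and its "kwargs", one argument or row to a line. step_arm: Moves the arm, as the interface text tells. Shift numbers are shares of 150 mm and turn numbers shares of 45 degrees, none past 1 either way. Its arguments: {"type":"object","properties":{"series":{"type":"array","items":{"type":"array","items":{"type":"array","items":{"type":"number","minimum":-1,"maximum":1}}}}},"required":["series"]}

```bash
mkdir -p pics; ls
python3 - <<'E'
from cell import ctrl
import cv2
s=ctrl.read_state();print(s['clock'],s['eef_pos'],s['tool_rot'],s['width'])
for n in("top","scene"):
    p=ctrl.get_image(n);cv2.imwrite(f"pics/{n}0.png",p["img"][:,:,::-1])
    print(n,p['fx'],p['fy'],p['cx'],p['cy'],p['R'],p['t'])
    for th in("centres","wheel_hub","cam_hub","push_plate","plunger","needle"):
        print(th,[(r['centre'],round(r['score'],2)) for r in ctrl.recognise(p,th)][:2])
E
```

```text
pics
0.0 [ 257.54205845 -596.10810328  230.40330196] [-3.13969370e+00  6.09204215e-05  4.07821443e-01] 85.24567464689042
top 487.4494351257855 487.4494351257855 315.19940009573196 193.5650805097294 [[ 0.01423283 -0.99984788  0.01008197]
 [-0.99809469 -0.01481185 -0.05989655]
 [ 0.06003678 -0.00921027 -0.99815367]] [   7.95970256  561.67834311 1598.48916837]
centres [([299.4, 189.9], 0.62)]
wheel_hub [([299.0, 192.2], 0.87)]
cam_hub [([296.5, 190.6], 0.59)]
push_plate [([318.5, 175.2], 0.86)]
plunger [([432.4, 224.9], 0.57)]
needle [([316.0, 173.7], 0.46)]
scene 423.4638944796758 423.4638944796758 310.8889945462834 197.5533346543217 [[ 0.73928161  0.6730935  -0.02019519]
 [ 0.38283787 -0.44477768 -0.80969623]
 [-0.55398364  0.59086204 -0.58650164]] [-435.12956695 -120.49349808 1375.55192517]
centres [([322.1, 219.9], 0.67)]
wheel_hub [([322.1, 217.5], 0.8)]
cam_hub [([322.1, 220.5], 0.61)]
push_plate [([316.1, 220.1], 0.58)]
plunger []
needle []
```

Run:
```python
import cv2,numpy as np
a=cv2.imread("pics/top0.png");b=cv2.imread("pics/scene0.png")
a=cv2.resize(a[110:260,215:415],(800,600),interpolation=cv2.INTER_CUBIC)
b=cv2.resize(b[130:280,225:425],(800,600),interpolation=cv2.INTER_CUBIC)
cv2.imwrite("pics/a.png",a);cv2.imwrite("pics/b.png",b)
```

```text
(no output)
```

View pics/a.png

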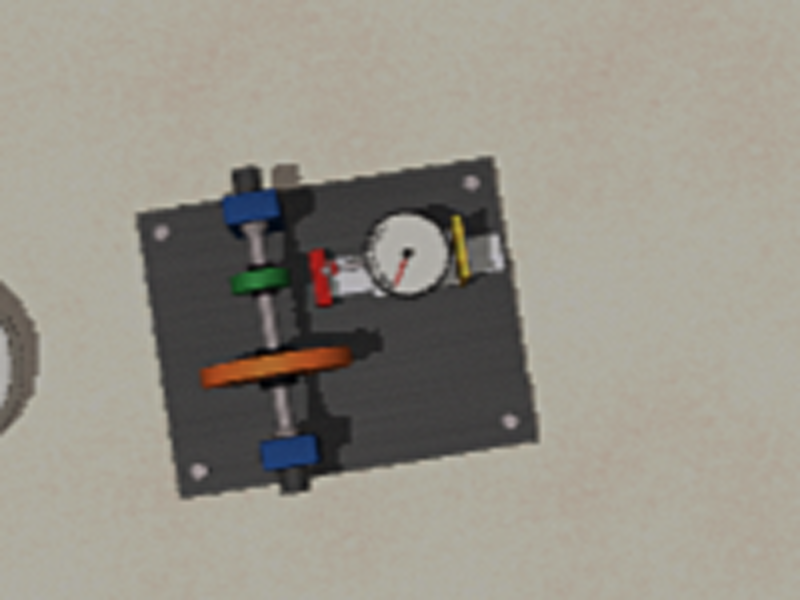

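View pics/top0.png

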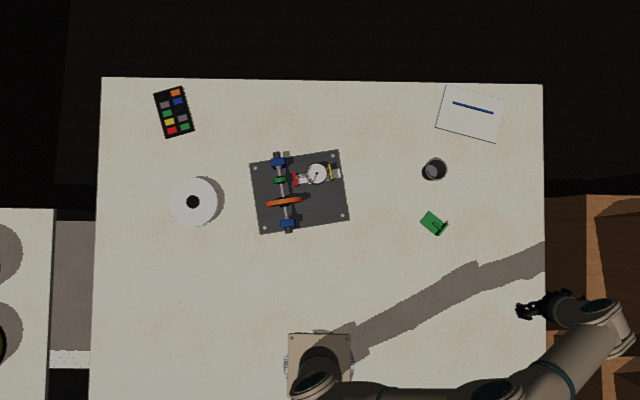

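View pics/b.png

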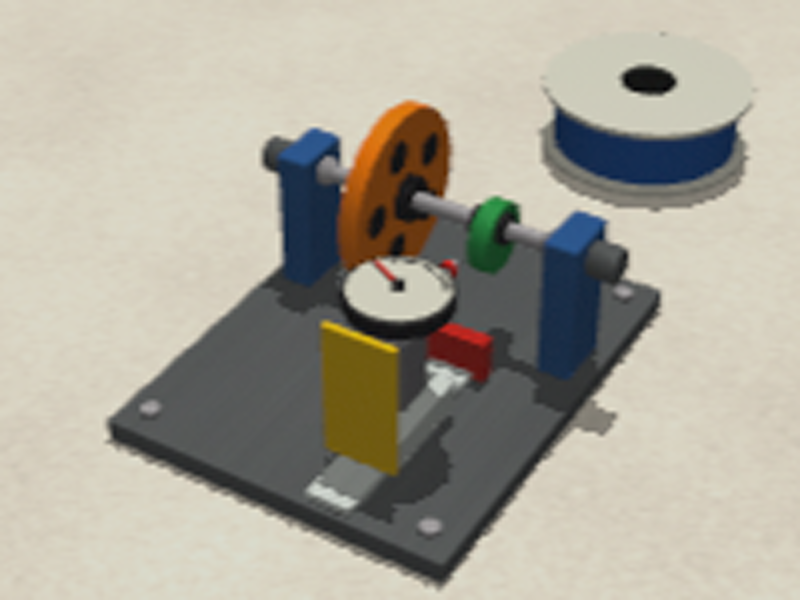

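The crop shows the bench base corners at about (137,213), (493,157), (538,441) and (181,497). The wheel is near the robot, the cam is beyond it, and the plate faces world -y. Next I'll fit the pose.

```bash
cat > h.py <<'E'
import numpy as np,cv2
from cell import ctrl
from scipy.spatial.transform import Rotation as Ro
def ray(p,uv,z):
    d=np.array([(uv[0]-p['cx'])/p['fx'],(uv[1]-p['cy'])/p['fy'],1]);R=np.array(p['R']);t=np.array(p['t'])
    c=-R.T@t;d=R.T@d;return c+d*(z-c[2])/d[2]
def proj(p,X):
    c=np.array(p['R'])@X+p['t'];return np.array([p['fx']*c[0]/c[2]+p['cx'],p['fy']*c[1]/c[2]+p['cy']])
def save(p,n,u,v,w,h,s):
    cv2.imwrite(f"pics/{n}.png",cv2.resize(p['img'][v:v+h,u:u+w,::-1],None,fx=s,fy=s,interpolation=cv2.INTER_CUBIC))
E
python3 - <<'E'
from h import *
p=ctrl.get_image("top")
f=lambda c:(215+(c[0]+.5)/4-.5,110+(c[1]+.5)/4-.5)
C=[ray(p,f(c),16) for c in[(137,213),(493,157),(538,441),(181,497)]]
print(np.round(C,1))
o=np.mean(C,0);ex=(C[0]+C[1]-C[2]-C[3]);ex=ex[:2]/np.hypot(*ex[:2]);yaw=np.arctan2(ex[1],ex[0])
ey=C[0]+C[3]-C[1]-C[2];print(o,np.degrees(yaw),np.degrees(np.arctan2(-ey[0],ey[1])))
for n,c,z in(("wheel",(277,367),160),("cam",(259,280),128),("plate",(460,249),118),("dial",(407,253),127),("posts",(252,209),116),("postn",(290,450),116)):
    X=ray(p,f(c),z);d=X-o;c_,s_=np.cos(yaw),np.sin(yaw);print(n,X.round(1),"local",round(d[0]*c_+d[1]*s_,1),round(-d[0]*s_+d[1]*c_,1))
# cam phase overlay check in scene: axis point
q=ctrl.get_image("scene")
M=Ro.from_euler('z',yaw).as_matrix();O=np.array([o[0],o[1],0])
for k,l in(("wh",(-35,50,100)),("cam",(35,50,100))):
    print(k,((proj(q,O+M@l)-[225,130]+.5)*4-.5).round(1))
for a in range(0,360,45):
    a_=np.radians(a);print(a,((proj(q,O+M@np.array([35,50-10*np.cos(a_),100+10*np.sin(a_)]))-[225,130]+.5)*4-.5).round(0))
g=q['img'].astype(int);m=(g[:,:,1]>g[:,:,0]*1.5)&(g[:,:,1]>g[:,:,2]*1.3)&(g[:,:,1]>40);ys,xs=np.where(m[130:280,225:425]);print("green cen",xs.mean()*4+1.5,ys.mean()*4+1.5)
E
```

```text
[[660.4 238.   16. ]
 [712.  -57.4  16. ]
 [476.1 -97.3  16. ]
 [425.8 196.5  16. ]]
[568.56999536  69.95078952  16.        ] 9.812017692595862 9.803291772318758
wheel [527.9 111.5 160. ] local -33.0 47.9
cam [596.3 128.4 128. ] local 37.3 52.9
plate [623.8 -26.9 118. ] local 37.9 -104.9
dial [619.1  14.4 127. ] local 40.3 -63.3
posts [652.8 135.7 116. ] local 94.2 50.4
postn [465.6 102.7 116. ] local -95.8 49.8
wh [387.9 193.2]
cam [483.3 224.6]
0 [476. 232.]
45 [478. 221.]
90 [484. 211.]
135 [489. 210.]
180 [491. 217.]
225 [488. 228.]
270 [483. 238.]
315 [478. 239.]
green cen 488.4066666666667 235.98
```

{"fn": "step_arm", "kwargs": {
  "series": [
    [[0,0,-0.189,0,0,0,1],[0,0,-0.189,0,0,0,1],[0,0,-0.189,0,0,0,1],[0,0,-0.189,0,0,0,1],[0,0,-0.189,0,0,0,1],[0,0,-0.189,0,0,0,1],[0,0,-0.189,0,0,0,1],[0,0,-0.189,0,0,0,1],[0,0,-0.189,0,0,0,1],[0,0,0,0,0,0,1]]
  ]
}}

```text
clock: 1.8
eef_pos: [257.6, -596.8, 231.3]
tool_rot: [3.141, -0.0, 1.744]
force: [0.2, 0.3, 0.2]
width: 0.1
gripper_force: 0.0
```

{"fn": "step_arm", "kwargs": {
  "series": [
    [[0,0,0,0.164,0.169,0,1],[0,0,0,0.164,0.169,0,1],[0,0,0,0.164,0.169,0,1],[0,0,0,0.164,0.169,0,1],[0,0,0,0.164,0.169,0,1],[0,0,0,0.164,0.169,0,1],[0,0,0,0.164,0.169,0,1],[0,0,0,0.164,0.169,0,1],[0,0,0,0.164,0.169,0,1],[0,0,0,0.164,0.169,0,1],[0,0,0,0.164,0.169,0,1],[0,0,0,0.164,0.169,0,1]]
  ]
}}

```text
clock: 3.0
eef_pos: [507.5, -252.5, 231.5]
tool_rot: [3.141, 0.0, 1.739]
force: [0.5, -0.6, -0.4]
width: -0.1
gripper_force: 0.0
```

{"fn": "step_arm", "kwargs": {
  "series": [
    [[0,0,0,0.164,0.169,0,1],[0,0,0,0.164,0.169,0,1],[0,0,0,0.164,0.169,0,1],[0,0,0,0.164,0.169,0,1],[0,0,0,0.164,0.169,0,1],[0,0,0,0.164,0.169,0,1],[0,0,0,0,0,0,1],[0,0,0,0,0,0,1]]
  ]
}}

```text
clock: 3.8
eef_pos: [631.2, -81.0, 231.1]
tool_rot: [-3.141, 0.0, 1.743]
force: [0.5, -0.1, -0.0]
width: -0.1
gripper_force: 0.0
```

Run:
```python
from h import *
s=ctrl.read_state();print(s['eef_pos'],s['tool_rot'])
p=ctrl.get_image("wrist");cv2.imwrite("pics/w1.png",p['img'][:,:,::-1])
```

```text
[631.21375514 -81.02468419 231.08650961] [-3.14113214e+00  4.35757461e-05  1.74305939e+00]
```

View pics/w1.png

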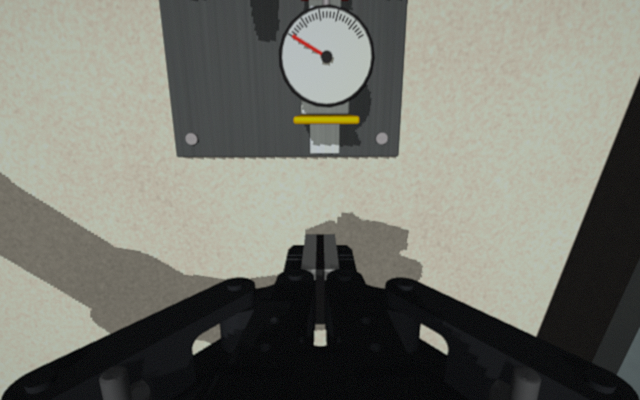

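Wrist view: the plate is centred at (326,120) and the fingertips at column 320, so they line up. The needle is at its zero, about (292,37). I'll go down and approach.

{"fn": "step_arm", "kwargs": {
  "series": [
    [[0,0,0,0,0.02,0.2,1],[0,0,0,0,0,0.2,1],[0,0,0,0,0,0.2,1],[0,0,0,0,0,0.2,1],[0,0,0,0,0,0.2,1],[0,0,0,0.06,0,0,1],[0,0,0,0.06,0,0,1],[0,0,0,0.06,0,0,1],[0,0,0,0,0,0,1]]
  ]
}}

```text
clock: 4.75
eef_pos: [630.5, -52.1, 83.4]
tool_rot: [3.138, -0.001, 1.746]
force: [0.3, -0.2, 0.5]
width: 0.0
gripper_force: 0.0
```

{"fn": "step_arm", "kwargs": {
  "series": [
    [[0,0,0,0.02,0,0,1],[0,0,0,0.02,0,0,1],[0,0,0,0.02,0,0,1],[0,0,0,0.02,0,0,1]]
  ]
}}

```text
clock: 5.15
eef_pos: [627.4, -43.0, 81.4]
tool_rot: [3.141, 0.0, 1.743]
force: [1.0, 0.6, -0.9]
width: -0.0
gripper_force: 0.0
```

{"fn": "step_arm", "kwargs": {
  "series": [
    [[0,0,0,0.015,0,0,1],[0,0,0,0.015,0,0,1],[0,0,0,0.015,0,0,1],[0,0,0,0.015,0,0,1],[0,0,0,0.015,0,0,1],[0,0,0,0.015,0,0,1]]
  ]
}}

```text
clock: 5.75
eef_pos: [625.7, -34.4, 81.3]
tool_rot: [3.141, 0.005, 1.741]
force: [1.5, -8.0, -1.2]
width: -0.4
gripper_force: 4.1
```

{"fn": "step_arm", "kwargs": {
  "series": [
    [[0,0,0,0.015,0,0,1],[0,0,0,0.015,0,0,1],[0,0,0,0.015,0,0,1],[0,0,0,0.015,0,0,1],[0,0,0,0.015,0,0,1],[0,0,0,0.015,0,0,1]]
  ]
}}

```text
clock: 6.35
eef_pos: [623.4, -21.1, 81.3]
tool_rot: [3.141, 0.005, 1.741]
force: [1.9, -8.2, -0.2]
width: 0.2
gripper_force: 4.1
```

{"fn": "step_arm", "kwargs": {
  "series": [
    [[0,0,0,0.012,0,0,1],[0,0,0,0.012,0,0,1],[0,0,0,0.012,0,0,1],[0,0,0,0.012,0,0,1]]
  ]
}}

```text
clock: 6.75
eef_pos: [622.2, -14.0, 81.4]
tool_rot: [3.141, 0.005, 1.741]
force: [1.5, -8.1, 0.1]
width: -0.1
gripper_force: 4.1
```

Run:
```python
from h import *
p=ctrl.get_image("top");save(p,"t2",270,150,90,60,8)
```

```text
(no output)
```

View pics/t2.png

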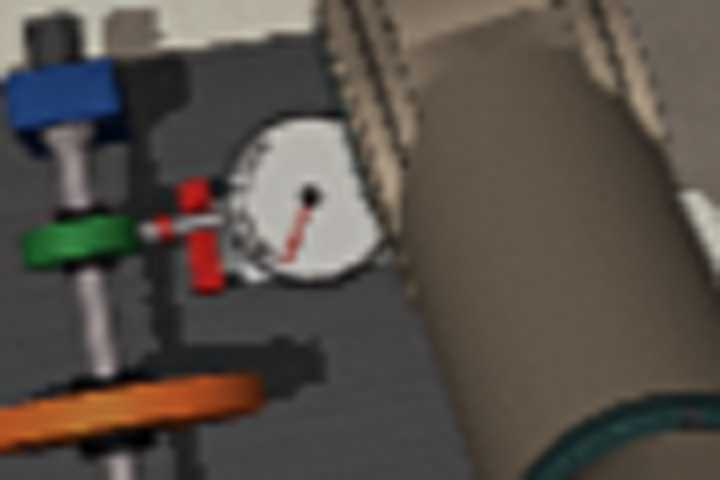

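The ball at (150,230) is just short of the cam, and the carriage isn't home yet. I'll keep pushing slowly.

{"fn": "step_arm", "kwargs": {
  "series": [
    [[0,0,0,0.01,0,0,1],[0,0,0,0.01,0,0,1],[0,0,0,0.01,0,0,1],[0,0,0,0.01,0,0,1]]
  ]
}}

```text
clock: 7.2
eef_pos: [621.3, -9.0, 81.4]
tool_rot: [3.141, 0.006, 1.74]
force: [2.1, -8.4, -0.1]
width: 0.1
gripper_force: 4.9
```

{"fn": "step_arm", "kwargs": {
  "series": [
    [[0,0,0,0.008,0,0,1],[0,0,0,0.008,0,0,1],[0,0,0,0.008,0,0,1]]
  ]
}}

```text
clock: 7.5
eef_pos: [620.7, -5.8, 81.4]
tool_rot: [3.141, 0.007, 1.74]
force: [3.3, -9.4, 0.2]
width: -0.0
gripper_force: 5.2
```

{"fn": "step_arm", "kwargs": {
  "series": [
    [[0,0,0,0.007,0,0,1],[0,0,0,0.007,0,0,1]]
  ]
}}

```text
clock: 7.7
eef_pos: [620.5, -4.8, 81.4]
tool_rot: [3.141, 0.008, 1.74]
force: [4.2, -11.9, -1.2]
width: -0.1
gripper_force: 6.6
```

{"fn": "step_arm", "kwargs": {
  "series": [
    [[0,0,0,0.007,0,0,1],[0,0,0,0,0,0,1]]
  ]
}}

```text
clock: 7.9
eef_pos: [620.5, -4.8, 81.4]
tool_rot: [3.141, 0.009, 1.739]
force: [2.2, -13.1, -0.6]
width: -0.2
gripper_force: 6.8
```

{"fn": "step_arm", "kwargs": {
  "series": [
    [[0,0,0,0.007,0,0,1],[0,0,0,0,0,0,1]]
  ]
}}

```text
clock: 8.1
eef_pos: [620.5, -4.8, 81.4]
tool_rot: [3.141, 0.01, 1.738]
force: [4.0, -15.0, -0.8]
width: 0.1
gripper_force: 7.6
```

{"fn": "step_arm", "kwargs": {
  "series": [
    [[0,0,0,0.007,0,0,1],[0,0,0,0,0,0,1]]
  ]
}}

```text
clock: 8.3
eef_pos: [620.5, -4.8, 81.4]
tool_rot: [3.141, 0.011, 1.738]
force: [3.9, -17.0, -1.0]
width: 0.1
gripper_force: 8.5
```

{"fn": "step_arm", "kwargs": {
  "series": [
    [[0,0,0,0.013,0,0,1],[0,0,0,0,0,0,1],[0,0,0,-0.05,0,0,1],[0,0,0,-0.15,0,0,1],[0,0,0,-0.15,0,0,1],[0,0,0,-0.1,0,0,0.5],[0,0,0,0,0,-0.3,0.5],[0,0,0,0,0,-0.3,0.5],[0,0,0,0,0,-0.3,0.5],[0,0,0,0,0,0,0.5]]
  ]
}}

```text
clock: 9.3
eef_pos: [634.5, -58.5, 223.3]
tool_rot: [3.129, 0.002, 1.744]
force: [0.6, 0.4, -0.4]
width: 43.1
gripper_force: 0.0
```

Run:
```python
from h import *
p=ctrl.get_image("top");q=ctrl.get_image("scene");w=ctrl.get_image("wrist")
r=lambda p,u,v:cv2.resize(p['img'][v:v+60,u:u+80,::-1],(400,300),interpolation=cv2.INTER_CUBIC)
a=np.vstack([np.hstack([r(p,275,150),r(q,290,150)]),np.hstack([cv2.resize(w['img'][0:150,220:420,::-1],(400,300)),cv2.resize(w['img'][:,:,::-1],(400,300))])])
cv2.imwrite("pics/m3.png",a)
```

```text
(no output)
```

View pics/m3.png

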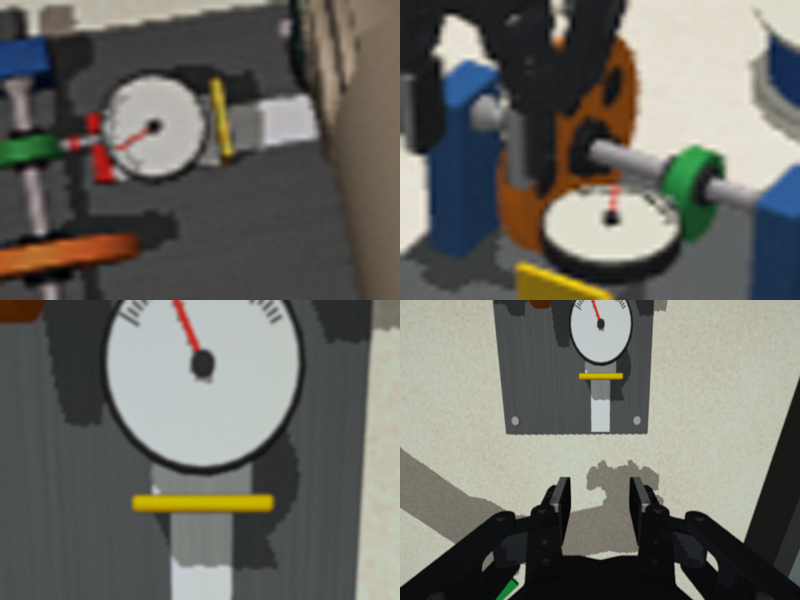

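The carriage is home (red stop reached, needle moved about 38°, so the plunger is in about 8 mm and the cam is about 102° off). The scene picture shows the cam's high side pointing down. The wheel's top therefore has to travel +y, about 102° in all.

{"fn": "step_arm", "kwargs": {
  "series": [
    [[0,0,0,0.209,-0.085,0,0.5],[0,0,0,0.209,-0.085,0,0.5],[0,0,0,0.209,-0.085,0,0.5],[0,0,0,0.209,-0.085,0,0.5],[0,0,0,0.209,-0.085,0,0.5],[0,0,0,0.209,-0.085,0,0.5],[0,0,0,0,0,0,0.5],[0,0,0,0,0,0,0.5]]
  ]
}}

```text
clock: 10.25
eef_pos: [521.4, 113.2, 215.1]
tool_rot: [-3.139, 0.0, 1.746]
force: [0.1, 0.1, 1.1]
width: 42.5
gripper_force: 0.0
```

Run:
```python
from h import *
s=ctrl.read_state();print(s['eef_pos'],s['tool_rot'])
w=ctrl.get_image("wrist");cv2.imwrite("pics/w4.png",w['img'][:,:,::-1])
R=Ro.from_euler('xyz',s['tool_rot']).as_matrix()
print("plane x=0 of TCP fwd:",[proj(w,np.array(s['eef_pos'])+R@np.array(l)).round() for l in((0,0,63),(30,0,66),(0,0,0),(0,7,66))])
g=w['img'].astype(int);m=(g[:,:,0]>120)&(g[:,:,0]>g[:,:,1]*1.5)&(g[:,:,2]<g[:,:,1])
ys,xs=np.where(m);print(xs.min(),xs.max(),ys.min(),ys.max())
for v in range(ys.min(),ys.max(),10):
    x=xs[ys==v]; print(v,x.min() if len(x) else 0,x.max() if len(x) else 0,len(x))
```

```text
[521.37046433 113.15261992 215.07791311] [-3.13890677e+00  3.10009668e-04  1.74587356e+00]
plane x=0 of TCP fwd: [array([320., 213.]), array([320., 166.]), array([320., 254.]), array([331., 211.])]
323 425 110 264
110 325 341 17
120 324 344 21
130 323 345 23
140 324 346 23
150 324 346 23
160 324 346 23
170 324 346 23
180 324 346 23
190 324 347 6
200 324 346 23
210 324 346 23
220 324 423 59
230 324 346 23
240 324 345 22
250 324 344 21
260 324 342 19
```

View pics/w4.png

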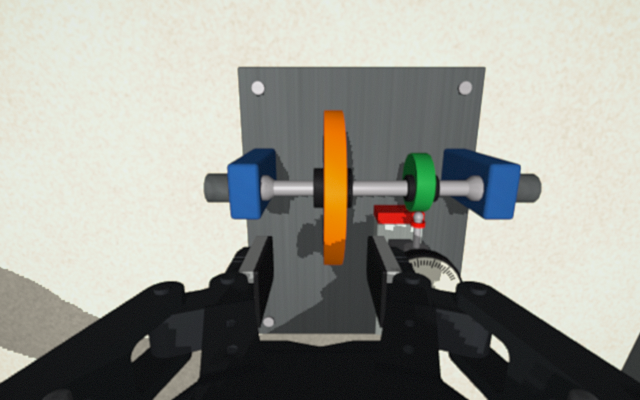

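The wrist view shows the wheel rim at columns 324–346, centred at 335 while the TCP projects to 320, and the shaft at row 187. I'll work out the offset.

Run:
```python
from h import *
s=ctrl.read_state();w=ctrl.get_image("wrist")
R=Ro.from_euler('xyz',s['tool_rot']).as_matrix();e=np.array(s['eef_pos'])
print(e)
print("axis at z=100 , tool xy:",(R.T@(ray(w,(335,187),100)-e)).round(1),"rim top:",(R.T@(ray(w,(335,200),160)-e)).round(1))
print("cam axis",(R.T@(ray(w,(420,186),100)-e)).round(1))
```

```text
[522.11586462 112.05322863 215.21884469]
axis at z=100 , tool xy: [  4.5  11.9 115.2] rim top: [10.6  9.2 55.2]
cam axis [  5.3  79.3 115.1]
```

{"fn": "step_arm", "kwargs": {
  "series": [
    [[0,0,0,0.03,0.06,0,0.5],[0,0,0,0,0,0.12,0.5],[0,0,0,0,0,0.12,0.5],[0,0,0,0,0,0.12,0.5],[0,0,0,0,0,0.1,0.5],[0,0,0,0,0,0.08,0.5],[0,0,0,0,0,0,0.5],[0,0,0,0,0,0,0.5]]
  ]
}}

```text
clock: 11.15
eef_pos: [531.1, 118.8, 135.3]
tool_rot: [3.141, -0.0, 1.743]
force: [0.8, 0.9, -0.2]
width: 42.8
gripper_force: 0.0
```

{"fn": "step_arm", "kwargs": {
  "series": [
    [[0,0,0,0,0,0,1],[0,0,0,0,0,0,1],[0,0,0,0,0,0,1],[0,0,0,0,0,0,1],[0,0,0,0,0,0,1]]
  ]
}}

```text
clock: 11.65
eef_pos: [529.9, 118.7, 136.2]
tool_rot: [-3.141, 0.0, 1.744]
force: [-3.6, 0.0, 6.1]
width: 12.9
gripper_force: 59.6
```

{"fn": "step_arm", "kwargs": {
  "series": [
    [[0,-0.1,0,0.019,0,0,1],[0,-0.1,0,0.019,0,0,1],[0,-0.1,0,0.019,0,0,1],[0,-0.1,0,0.019,0,0,1],[0,0,0,0,0,0,1]]
  ]
}}

```text
clock: 12.15
eef_pos: [528.0, 129.8, 134.3]
tool_rot: [-3.14, 0.321, 1.748]
force: [-1.8, -2.7, 2.9]
width: 12.3
gripper_force: 60.1
```

{"fn": "step_arm", "kwargs": {
  "series": [
    [[0,-0.1,0,0.019,0,0,1],[0,-0.1,0,0.019,0,0,1],[0,-0.1,0,0.019,0,0,1],[0,-0.1,0,0.019,0,0,1],[0,-0.1,0,0.019,0,0,1],[0,-0.1,0,0.019,0,0,1],[0,-0.1,0,0.019,0,0,1],[0,0,0,0,0,0,1]]
  ]
}}

```text
clock: 12.95
eef_pos: [525.1, 145.6, 123.3]
tool_rot: [-3.137, 0.871, 1.749]
force: [-1.1, -4.1, 1.4]
width: 12.9
gripper_force: 60.1
```

{"fn": "step_arm", "kwargs": {
  "series": [
    [[0,0,0,0,0,0,0.5],[0,0,0,0,0,0,0.5],[0,0,0,0,0,0,0.5],[0,0,0,0,0,-0.2,0.5],[0,0,0,0,0,-0.2,0.5],[0,0,0,0,0,-0.1,0.5],[0,0,0,0,0,0,0.5]]
  ]
}}

```text
clock: 13.65
eef_pos: [516.4, 205.7, 173.4]
tool_rot: [3.137, 0.859, 1.742]
force: [0.2, -0.5, -0.3]
width: 42.3
gripper_force: 0.0
```

Run:
```python
from h import *
s=ctrl.read_state();print(s['eef_pos'],s['tool_rot'],s['width'])
p=ctrl.get_image("top");q=ctrl.get_image("scene");w=ctrl.get_image("wrist")
r=lambda p,u,v:cv2.resize(p['img'][v:v+60,u:u+80,::-1],(400,300),interpolation=cv2.INTER_CUBIC)
a=np.vstack([np.hstack([r(p,275,150),r(q,290,150)]),np.hstack([cv2.resize(w['img'][100:300,320:587,::-1],(400,300)),cv2.resize(w['img'][:,:,::-1],(400,300))])])
cv2.imwrite("pics/m5.png",a)
```

```text
[516.44886985 205.68306108 173.41438997] [3.13650293 0.85851275 1.74248485] 42.32032151977435
```

View pics/m5.png

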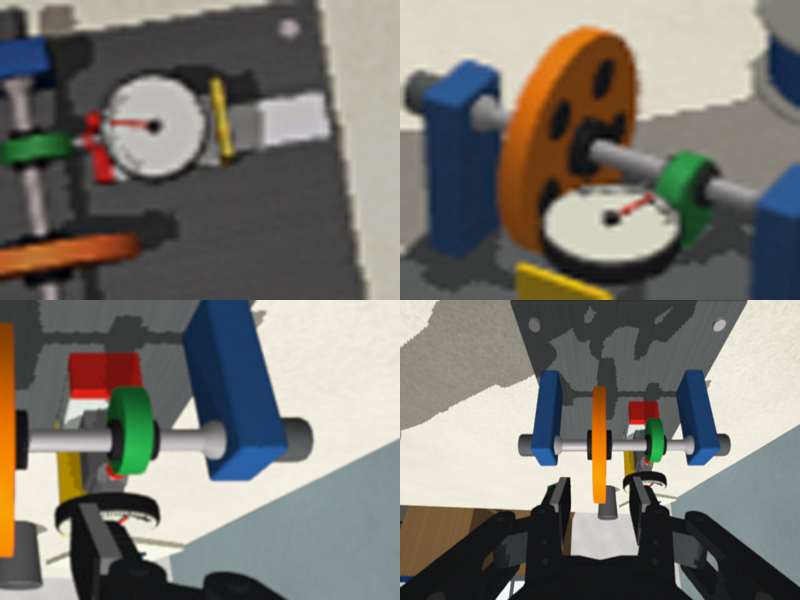

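The needle is now at about +15° from +y, so the plunger is in about 16 mm and the cam is about 56° short, which agrees with the 50° turned. I'll swing back clear of the rim for a second grasp at about -20° tilt.

{"fn": "step_arm", "kwargs": {
  "series": [
    [[0,0.171,0,-0.099,0,0,0.5],[0,0.171,0,-0.099,0,0,0.5],[0,0.171,0,-0.099,0,0,0.5],[0,0.171,0,-0.099,0,0,0.5],[0,0.171,0,-0.099,0,0,0.5],[0,0.171,0,-0.099,0,0,0.5],[0,0.171,0,-0.099,0,0,0.5],[0,0.171,0,-0.099,0,0,0.5],[0,0.171,0,-0.099,0,0,0.5],[0,0,0,0,0,0,0.5],[0,0,0,0,0,0,0.5]]
  ]
}}

```text
clock: 14.9
eef_pos: [535.9, 80.9, 211.2]
tool_rot: [-3.138, -0.344, 1.734]
force: [-0.3, 0.7, -0.1]
width: 42.8
gripper_force: 0.0
```

Run:
```python
from h import *
s=ctrl.read_state();R=Ro.from_euler('xyz',s['tool_rot']).as_matrix();e=np.array(s['eef_pos'])
print(e,s['tool_rot'],"axis pt in tool:",(R.T@(np.array([529.9,118.7,100])-e)).round(1))
```

```text
[535.93885222  80.88975404 211.16578643] [-3.13775519 -0.34397843  1.73414995] axis pt in tool: [ -1.4   0.6 117.6]
```

{"fn": "step_arm", "kwargs": {
  "series": [
    [[0,0,0,-0.009,0.004,0.12,0.5],[0,0,0,0,0,0.12,0.5],[0,0,0,0,0,0.12,0.5],[0,0,0,0,0,0.12,0.5],[0,0,0,0,0,0.06,0.5],[0,0,0,0,0,0,0.5],[0,0,0,0,0,0,0.5],[0,0,0,0,0,0,1],[0,0,0,0,0,0,1],[0,0,0,0,0,0,1],[0,0,0,0,0,0,1],[0,0,0,0,0,0,1]]
  ]
}}

```text
clock: 16.1
eef_pos: [531.4, 110.6, 136.8]
tool_rot: [-3.14, -0.345, 1.744]
force: [-3.8, -2.2, 6.5]
width: 12.7
gripper_force: 59.2
```

{"fn": "step_arm", "kwargs": {
  "series": [
    [[0,-0.1,0,0.019,0,0,1],[0,-0.1,0,0.019,0,0,1],[0,-0.1,0,0.019,0,0,1],[0,-0.1,0,0.019,0,0,1],[0,-0.1,0,0.019,0,0,1],[0,-0.1,0,0.019,0,0,1],[0,-0.1,0,0.019,0,0,1],[0,-0.1,0,0.019,0,0,1],[0,-0.1,0,0.019,0,0,1],[0,0,0,0,0,0,1],[0,0,0,0,0,0,1]]
  ]
}}

```text
clock: 17.2
eef_pos: [527.0, 134.7, 134.2]
tool_rot: [-3.138, 0.364, 1.746]
force: [4.6, -4.6, -21.2]
width: 12.6
gripper_force: 60.2
```

```bash
cat >> h.py <<'E'
def needle(p):
    "clockwise needle angle (deg) from +y of centres, from the red pixels on the dial in the top view"
    yaw=np.radians(9.81);h=np.array([620.4,10.,124.])
    c=np.array(p['R']);O=np.array([568.6,70,0]);M=Ro.from_euler('z',yaw).as_matrix()
    g=p['img'].astype(int)
    # dial: bright blob near the expected place
    m=(g.min(2)>150).astype(np.uint8);u,v=313,175
    r=(g[:,:,0]-g[:,:,1]).clip(0).astype(float);ys,xs=np.mgrid[:400,:640]
    d=np.array([275+153.5/5,150+126.5/5])-.5
    rr=np.hypot(xs-d[0],ys-d[1]);w=r*(rr>2.0)*(rr<8.3)*(r>25)
    n=np.array([(w*(xs-d[0])).sum(),(w*(ys-d[1])).sum()])
    return -np.degrees(np.arctan2(-n[1],-n[0]))*-1+9.81, w.sum()
E
python3 - <<'E'
from h import *
s=ctrl.read_state();print(s['eef_pos'],s['tool_rot'])
p=ctrl.get_image("top");print(needle(p));q=ctrl.get_image("scene");save(q,"s6",290,150,80,60,5);save(p,"t6",275,150,80,60,5)
a=cv2.imread("pics/s6.png");b=cv2.imread("pics/t6.png");cv2.imwrite("pics/m6.png",np.hstack([b,a]))
E
```

```text
[527.04293614 134.65330191 134.15291562] [-3.13758279  0.36438444  1.74556893]
(np.float64(39.43068103859139), np.float64(666.0))
```

View pics/m6.png

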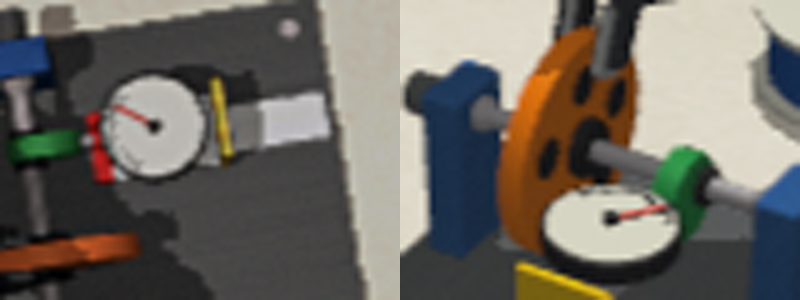

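Top view: the needle reads about +40° (total about 99°), close to the maximum. I'll relieve the sideways strain and go on past the peak in samples, so the peak can be found by symmetry.

{"fn": "step_arm", "kwargs": {
  "series": [
    [[0,0,0,0,0,0.014,1],[0,0,0,0,0,0,1]]
  ]
}}

```text
clock: 17.5
eef_pos: [527.1, 134.6, 134.1]
tool_rot: [-3.139, 0.362, 1.744]
force: [-0.7, -3.0, -10.5]
width: 12.2
gripper_force: 61.8
```

```bash
cat > s.py <<'E'
from h import *
import json,sys
s=ctrl.read_state();a=[needle(ctrl.get_image("top"))[0] for _ in range(2)]
s=ctrl.read_state();d=np.array(s['eef_pos'])-[529.9,118.7,100];ey=-.1704*d[0]+.9854*d[1]
print("tilt",round(np.degrees(s['tool_rot'][1]),1),"pos ang",round(np.degrees(np.arctan2(ey,d[2])),1),"r",round(np.hypot(ey,d[2]),1),"needle",np.round(a,1),"F",np.round(s['force'],0))
E
python3 s.py
```

```text
tilt 20.8 pos ang 25.4 r 37.7 needle [39.5 39.2] F [ -2.  -3. -12.]
```

{"fn": "step_arm", "kwargs": {
  "series": [
    [[0,-0.1,0,0.0195,0,0.0015,1],[0,-0.1,0,0.0195,0,0.0015,1],[0,-0.1,0,0.0195,0,0.0015,1],[0,0,0,0,0,0,1],[0,0,0,0,0,0,1]]
  ]
}}

```text
clock: 18.1
eef_pos: [525.9, 141.4, 130.0]
tool_rot: [-3.138, 0.6, 1.744]
force: [-0.8, -5.9, -9.3]
width: 12.8
gripper_force: 61.4
```

```bash
python3 s.py
```

```text
tilt 34.3 pos ang 37.5 r 37.8 needle [41.7 41.4] F [ -1.  -5. -10.]
```

{"fn": "step_arm", "kwargs": {
  "series": [
    [[0,-0.1,0,0.0195,0,0.0015,1],[0,-0.1,0,0.0195,0,0.0015,1],[0,-0.1,0,0.0195,0,0.0015,1],[0,0,0,0,0,0,1],[0,0,0,0,0,0,1]]
  ]
}}

```text
clock: 18.7
eef_pos: [524.8, 147.4, 124.2]
tool_rot: [-3.138, 0.836, 1.743]
force: [-2.0, -8.0, -8.6]
width: 12.5
gripper_force: 61.3
```

```bash
python3 s.py
```

```text
tilt 47.8 pos ang 50.1 r 37.9 needle [40.9 40.9] F [-2. -7. -8.]
```

{"fn": "step_arm", "kwargs": {
  "series": [
    [[0,-0.1,0,0.0195,0,0.0015,1],[0,-0.1,0,0.0195,0,0.0015,1],[0,-0.1,0,0.0195,0,0.0015,1],[0,0,0,0,0,0,1],[0,0,0,0,0,0,1]]
  ]
}}

```text
clock: 19.3
eef_pos: [524.0, 152.0, 117.1]
tool_rot: [-3.137, 1.072, 1.744]
force: [-2.9, -7.9, -5.5]
width: 12.7
gripper_force: 61.3
```

```bash
python3 s.py
```

```text
tilt 61.3 pos ang 63.1 r 37.9 needle [39.2 38.8] F [-2. -9. -7.]
```

{"fn": "step_arm", "kwargs": {
  "series": [
    [[0,-0.1,0,0.0195,0,0.0015,1],[0,-0.1,0,0.0195,0,0.0015,1],[0,0,0,0,0,0,1],[0,0,0,0,0,0,1]]
  ]
}}

```text
clock: 19.8
eef_pos: [523.6, 154.2, 111.8]
tool_rot: [-3.137, 1.229, 1.745]
force: [-2.4, -9.2, -3.5]
width: 12.9
gripper_force: 61.4
```

```bash
python3 s.py
```

```text
tilt 70.3 pos ang 71.9 r 38.0 needle [33.4 33.4] F [-3. -9. -5.]
```

Falling side at 70° tilt: needle 33.4. I'll go back to the rising side for the matching reading.

{"fn": "step_arm", "kwargs": {
  "series": [
    [[0,0.1,0,-0.0195,0,-0.0015,1],[0,0.1,0,-0.0195,0,-0.0015,1],[0,0.1,0,-0.0195,0,-0.0015,1],[0,0.1,0,-0.0195,0,-0.0015,1],[0,0.1,0,-0.0195,0,-0.0015,1],[0,0.1,0,-0.0195,0,-0.0015,1],[0,0.1,0,-0.0195,0,-0.0015,1],[0,0.1,0,-0.0195,0,-0.0015,1],[0,0.1,0,-0.0195,0,-0.0015,1],[0,0.1,0,-0.0195,0,-0.0015,1],[0,0,0,0,0,0,1],[0,0,0,0,0,0,1]]
  ]
}}

```text
clock: 21.1
eef_pos: [527.0, 134.9, 134.8]
tool_rot: [-3.139, 0.444, 1.74]
force: [1.7, -9.8, -15.1]
width: 12.8
gripper_force: 60.3
```

```bash
python3 s.py
```

```text
tilt 25.5 pos ang 25.5 r 38.5 needle [39.8 39.8] F [  3. -11. -15.]
```

{"fn": "step_arm", "kwargs": {
  "series": [
    [[0,0.1,0,-0.0195,0,-0.0015,1],[0,0.1,0,-0.0195,0,-0.0015,1],[0,0.1,0,-0.0195,0,-0.0015,1],[0,0,0,0,0,0,1],[0,0,0,0,0,0,1]]
  ]
}}

```text
clock: 21.7
eef_pos: [528.4, 127.3, 138.0]
tool_rot: [-3.138, 0.21, 1.741]
force: [2.5, -10.3, -18.7]
width: 12.1
gripper_force: 60.0
```

```bash
python3 s.py
```

```text
tilt 12.1 pos ang 13.1 r 39.0 needle [34.9 34.5] F [  2. -10. -18.]
```

{"fn": "step_arm", "kwargs": {
  "series": [
    [[0,0.1,0,-0.0195,0,-0.0015,1],[0,0.1,0,-0.0195,0,-0.0015,1],[0,0,0,0,0,0,1],[0,0,0,0,0,0,1]]
  ]
}}

```text
clock: 22.2
eef_pos: [529.1, 123.3, 139.2]
tool_rot: [-3.138, 0.054, 1.743]
force: [1.1, -8.1, -18.8]
width: 12.8
gripper_force: 59.7
```

```bash
python3 s.py
```

```text
tilt 3.1 pos ang 6.8 r 39.5 needle [31. 31.] F [  2.  -9. -19.]
```

By symmetry (33.4 at 70° and at about 9°), the peak is at about 40° tilt. I'll go there.

{"fn": "step_arm", "kwargs": {
  "series": [
    [[0,0,0,0,0,0.012,1],[0,-0.102,0,0.0195,0,0.0015,1],[0,-0.102,0,0.0195,0,0.0015,1],[0,-0.102,0,0.0195,0,0.0015,1],[0,-0.102,0,0.0195,0,0.0015,1],[0,-0.102,0,0.0195,0,0.0015,1],[0,-0.102,0,0.0195,0,0.0015,1],[0,-0.102,0,0.0195,0,0.0015,1],[0,-0.102,0,0.0195,0,0.0015,1],[0,0,0,0,0,0,1],[0,0,0,0,0,0,1]]
  ]
}}

```text
clock: 23.4
eef_pos: [525.2, 145.4, 128.7]
tool_rot: [-3.14, 0.697, 1.745]
force: [2.7, -15.7, -21.1]
width: 12.7
gripper_force: 59.5
```

```bash
python3 s.py
```

```text
tilt 39.8 pos ang 43.3 r 39.5 needle [41.3 41.7] F [  4. -16. -21.]
```

{"fn": "step_arm", "kwargs": {
  "series": [
    [[0,0,0,0,0,0.03,1],[0,0,0,0,0,0,1],[0,0,0,0,0,0,0.5],[0,0,0,0,0,0,0.5],[0,0,0,0,0,0,0.5],[0,0,0,0,0,-0.2,0.5],[0,0,0,0,0,-0.2,0.5],[0,0,0,0,0,-0.2,0.5],[0,0,0,0,0,-0.2,0.5],[0,0,0,0,0,0,0.5],[0,0,0,0,0,0,0.5]]
  ]
}}

```text
clock: 24.6
eef_pos: [513.9, 220.1, 218.7]
tool_rot: [3.139, 0.688, 1.743]
force: [0.2, -1.5, 0.5]
width: 42.7
gripper_force: 0.0
```

```bash
python3 s.py
python3 - <<'E'
from h import *
p=ctrl.get_image("top");q=ctrl.get_image("scene");save(q,"s7",290,150,80,60,5);save(p,"t7",275,150,80,60,5)
cv2.imwrite("pics/m7.png",np.hstack([cv2.imread("pics/t7.png"),cv2.imread("pics/s7.png")]))
E
```

```text
tilt 39.5 pos ang 40.5 r 155.2 needle [41.8 41.4] F [-0.  1. -0.]
```

View pics/m7.png

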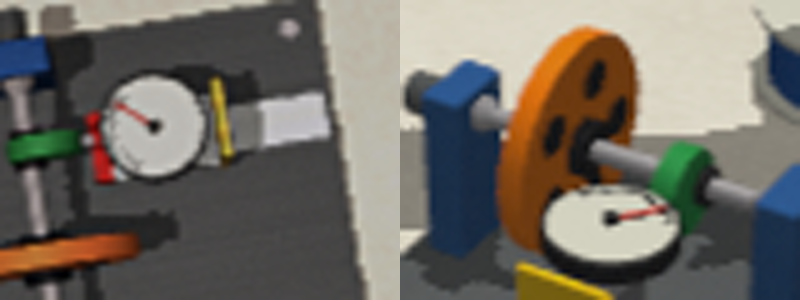

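The needle stands at its maximum (41.6°). The carriage is still against the red stop, the cam's high side faces the plunger, and the gripper is clear of everything.

```bash
python3 -c "
from cell import ctrl
print(ctrl.finish_job())"
```

```text
the job is handed in; nothing more can be done
None
```

I pushed the carriage home against its stop, turned the cam's high point under the plunger (to within a few degrees, set by matching needle readings either side of the peak), and handed the job in at about 25 s with the gripper clear; the judging result was not shown.

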